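# Draw the blue pipette out of the half-opening drawer and hold it

## Robot

A 6-joint arm with a two-finger parallel gripper is mounted at the origin on the work surface. World frame = base frame: x ahead of the robot, y to its left, z up, the work surface at z = 0. Lengths are in mm, angles in rad, forces in N, time in s.
With the tool pointing down it reaches from about 350 to 775 mm from the base axis. Payload 7.3 kg.
Tool frame: the origin (TCP) lies at the very end of the fingers, on their centre line; the grasp point (between the pads) lies 19 mm behind it; z points along the fingers, y is the line along which they close (so a half turn about z gives the same grasp; the last joint's range is limited). The gripper opens to 92 mm and grips with 3 to 60 N. Pads are 19 mm wide; open, the fingers measure 130 mm over their backs; the gripper's body (75 mm by 190 mm) begins 47 mm behind the grasp point.
Start: joints at [-1.268, 0.342, 1.524, -0, 1.275, -0.146], TCP at [227.813, -473.018, 226.741] pointing down, gripper open.
Joint ranges: [-2.53, 2.53], [-0.77, 2.02], [0.04, 2.7], [-1, 4.14], [0.28, 2.66], [-3.11, 3.11]. Speed limits (rad/s): [2.57, 2.57, 3.14, 3.14, 3.14, 3.14].

## Interface

Orientations are given as [roll, pitch, yaw] about the fixed x, y, z axes, in that order (R = Rz(yaw) Ry(pitch) Rx(roll)).
In Python, from plant import get_obs, vision, workorder gives the robot as it stands.
- The arm moves only by the shell command python3 -m pendant 'ROWS' [OPENING]. ROWS is a JSON object of lists of equal length, an entry for each row: "dp": the shift along the tool's x, y, z in m, a list of three; "rotation": the turn, a rotation vector about the tool's x, y, z in rad, a list of three. A call has 1 to 8 rows; each row is the pose to reach, as a shift and turn from the pose commanded when the call began, along the tool's axes at that moment; what a row does not reach only later rows make up. A row lasts 1/8 s, in which the tool goes at most 62.5 mm and 10.7 degrees, less where a joint would pass 70% of its speed; a pose out of reach is approached as far as the arm can. A call with a gripper value outside its range is refused whole. OPENING is the finger opening in m, from 0 to 0.0918, set as the call begins (- or left out, the last holds). The fingers move at their own pace and stop on an object; the grip force is fixed at half the most. Time passes only in rows, so rows that repeat a pose let the fingers close. It gives the time, the measured TCP pose, the force, the opening and the grip force at its end, in the units of the state.
- get_obs(): the state, without advancing time (a new reading comes with each control period).
- vision.capture(name): name is "scene" or "top"; returns a dict with "pixels" (384x512x3 uint8, red, green, blue), "vfov" (degrees; the focal length in pixels is half the picture's height over the tangent of half this angle, whatever the lens; pixels are square), "cx", "cy" (the principal point, pixels), "pose" (4x4, takes a point from camera to world coordinates). Camera axes: x right, y up, looking along -z (the intrinsics and any distortion apply to the point x, -y, -z); pixel columns grow to the right and rows downward; lengths in mm; the calibration is good to about 2 mm. A picture is of the moment at which its call begins. There is no depth.
- workorder.close_job(): hands the job in; it is judged then, once.
The state is a dict: "time": time; "joint_positions": joint angles; "dq": joint speeds; "tau": joint torques, N m; "tool_pos": TCP position; "tcp_rot": TCP orientation; "contact_force": force on the tool from outside, world axes, zero at the start; "moment": the same for the moment, N m; "grip_width": finger opening in mm; "finger_force": force on a finger pad.
Only numpy, scipy, OpenCV 4.12 (cv2) and the standard library are available. Lean on these libraries where they do the work, as an engineer would, in place of code of your own. Each camera call takes 0.05 s, during which the arm holds its last target. There are 200 camera calls.

## Task

Pull the top drawer of the white bench drawer unit out to its stop and take out the pipette with the blue handle: the drawer comes only part of the way out, so the pipette has to be tilted button end up and drawn out at a slant, not levered or jammed against the unit. Finish holding it still and level in the gripper, the whole pipette a few centimetres higher than the top of the unit and touching nothing but the gripper. Leave the drawer out, the orange pipette and the spatula lying in it, and the other things on the bench and on the unit where they are.

Things in the scene. Friction and masses are not known exactly. Their poses are not given: they have to be found in the camera images.
- unit: white two-drawer bench unit, fixed, 340 (x) x 264 (y) x 150 mm high. Origin: middle of the lower edge of its front, on the bench; the front faces its -x (obliquely towards the robot's near right), the unit reaches from x = 0 to 340 mm. A tip box stands on the rear of its top
- unit_edge (a point): middle of the lower front edge of the unit's top panel (x = 0, y = 0, z = 140 mm in the unit; the panel is 10 mm thick above it). What lies in the rear of the drawer is under this panel and must pass below this edge
- drawer (a joint): travel of the top drawer towards the unit's -x: 0 shut, 0.17 m at its stop. It slides with about 2 N of friction and stays where it is left
- drawer_handle (a point): centre of the drawer's bar handle: a horizontal steel bar 11 mm thick and 110 mm long along the unit's y, its middle 35 mm off the drawer front (29 mm clear behind it), 112 mm above the bench (38 mm below the unit's top). It moves with the drawer. A like handle of the lower drawer is 64 mm below it
- drawer_floor (a point): point on the top drawer's inner floor (80 mm above the bench), 85 mm behind the inside of its front, on the middle line; axes as the unit's; moves with the drawer. Inside length 294 mm. Lanes along x between 30 mm high dividers: 88 mm wide (middle y = -68), 88 mm (y = +24), 40 mm (y = +92). A pipette lies in each wide lane (which is where varies), the spatula in the narrow one
- drawer_front (a point): middle of the upper inside edge of the top drawer's front, 140 mm above the bench; moves with the drawer. The front is 14 mm thick and 60 mm high above the drawer's floor; the side walls are 45 mm high. Shut, this edge is right at the unit's front plane; at the stop it is 170 mm before it, and that is the length of the opening
- blue_pipette: the pipette to take: 240 mm long, 75 to 135 g, blue handle, white and grey shaft. It lies along its lane, button end to the drawer front. Origin: underside of the handle at its balance point, 97 mm from the button end; x to the shaft end, z up. Handle: flat-sided, 28 mm wide (y), 26 high, x = -75 to +45; finger hook out to y = +32 at x = -71 to -51. Shaft 23 mm thick
- blue_pipette_button (a point): end of the blue pipette's button (x = -97 mm, on its axis)
- blue_pipette_tip (a point): thin end of the blue pipette's shaft (x = +143 mm, on its axis)
- orange_pipette: an identical pipette with an orange handle in the other wide lane: leave it lying in the drawer. Same frame
- spatula: steel spatula, 175 x 12 x 4 mm, in the drawer's narrow lane: leave it. Origin under its middle, x along it
- tip_box: white and green pipette-tip box, 87 x 122 x 55 mm, on the rear part of the unit's top: leave it. Origin under its middle
- beaker: clear beaker, 68 mm across, 90 mm high, standing on the bench: leave it. Origin under its middle
- flask: glass conical flask, 80 mm across, 112 mm high: leave it. Origin under its middle
- reagent_bottle: amber bottle with blue cap, 60 mm across, 120 mm high: leave it. Origin under its middle
- cassette_a: white test cassette, 70 x 20 x 5 mm, on the papers to the robot's right: leave it. Origin under its middle
- cassette_b: a second such test cassette: leave it. Origin under its middle
Mind the look-alikes: they are no part of the job. Leave any purple look-alike of the tip_box alone.

How it is judged (in metres and radians):
On the way:
1. the top drawer is out to its stop, the blue pipette still in it (value of joint drawer above 0.155 m and z of blue_pipette in the frame of drawer_floor below 0.03 m), for 0.2 s.
At the end, for the whole second after the job is handed in: The blue pipette is held still in the fingers, level within 14 degrees, both ends and handle at least 20 mm above the unit's top (over 170 mm above the bench), touching neither unit nor tip box; the drawer is out at least 140 of 170 mm, the orange pipette and the spatula lie in it (height (world z) of each of blue_pipette_tip, blue_pipette_button, blue_pipette above 0.17 m and angle between blue_pipette's own x axis and vertical between 1.32 and 1.82 rad and contact force between blue_pipette and the fingers above 1 N and contact force between blue_pipette and unit below 0.2 N and contact force between blue_pipette and tip_box below 0.2 N and linear speed of blue_pipette below 0.05 m/s and value of joint drawer above 0.14 m and z of orange_pipette in the frame of drawer_floor between -0.01 and 0.02 m and z of spatula in the frame of drawer_floor between -0.01 and 0.02 m); the arm keeps its last pose, push and grip.
It fails at once if once lifted off the drawer's floor, the blue pipette is jammed against the drawer unit with more than 10 N (z of blue_pipette in the frame of drawer_floor above 0.01 m and contact force between blue_pipette and unit above 10 N).
It fails at once if the orange pipette or the spatula is lifted out of its place in the drawer (z of any of orange_pipette, spatula in the frame of drawer_floor above 0.03 m).
It fails at once if a thing on the bench or on the unit is moved by more than 30 mm (distance of any of tip_box, beaker, flask, reagent_bottle, cassette_a, cassette_b from where it was at the start of the episode above 0.03 m).
It also fails if it takes over 50 s, if anything falls off the work surface, if the arm or the gripper's body presses on something with over 40 N, if the wrist force passes 120 N, or if a joint passes its speed limit or range.

## Working session

There is one attempt and no reset: what is moved stays moved. The work goes in short steps, Python scripts to look and compute and a shell command to move; the robot and the scene stay as the last step left them, time stands still between calls to the robot, and variables do not carry over. Pictures are saved under pics/ and viewed, at most 10 in all, crops included, and the job is handed in when it is done.

```bash
ls; mkdir -p pics; python3 - <<'E'
from plant import get_obs, vision
import cv2
for n in ("scene","top"):
    c=vision.capture(n)
    cv2.imwrite(f"pics/{n}0.png",c["pixels"][:,:,::-1])
    print(n,{k:v for k,v in c.items() if k!="pixels"})
print(get_obs())
E
```

```text
pics
scene {'vfov': 51.568567006734824, 'cx': 254.55566283456074, 'cy': 189.0480005270671, 'pose': array([[-7.59675819e-01, -5.09882095e-01,  4.03624702e-01,
         1.05929650e+03],
       [ 6.50042865e-01, -5.77882313e-01,  4.93453449e-01,
         6.51256118e+02],
       [-1.83555019e-02,  6.37238010e-01,  7.70448437e-01,
         1.06413976e+03],
       [ 0.00000000e+00,  0.00000000e+00,  0.00000000e+00,
         1.00000000e+00]])}
top {'vfov': 51.9206047587631, 'cx': 255.45397297175197, 'cy': 187.8271855700628, 'pose': array([[-2.86282222e-02,  9.90941317e-01, -1.31208733e-01,
         3.91638372e+02],
       [-9.99571832e-01, -2.91741925e-02, -2.24030986e-03,
         1.81981484e+01],
       [-6.04792443e-03,  1.31088417e-01,  9.91352233e-01,
         1.34975034e+03],
       [ 0.00000000e+00,  0.00000000e+00,  0.00000000e+00,
         1.00000000e+00]])}
{'time': 0.1, 'joint_positions': array([-1.26800267e+00,  3.42635304e-01,  1.52490062e+00, -2.22806786e-05,
        1.27537853e+00, -1.46007721e-01]), 'dq': array([ 0.0003921 , -0.00229668, -0.00343632, -0.00019325, -0.001127  ,
       -0.00103761]), 'tau': array([ 1.24528200e-03, -4.32003558e+01, -2.44696158e+01,  7.18374504e-02,
        5.25989605e-02, -7.37839537e-05]), 'tool_pos': array([ 227.69546357, -472.66747356,  226.1309437 ]), 'tcp_rot': array([-3.14028181e+00, -1.71228673e-04,  4.48807763e-01]), 'contact_force': array([ 0.27666527,  0.98091338, -0.41202855]), 'moment': array([-0.01253837,  0.06087688, -0.04014976]), 'finger_force': 0.0, 'grip_width': 91.65021702906003}
```

View both.

View pics/scene0.png

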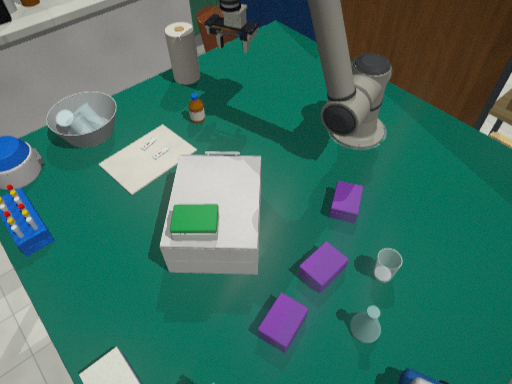

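View pics/top0.png

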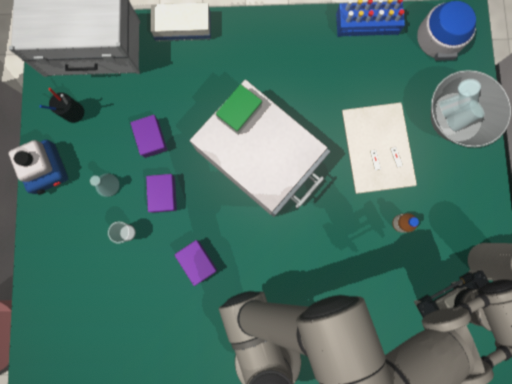

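```bash
cat > h.py <<'E'
import numpy as np, cv2
from plant import get_obs, vision
from scipy.optimize import least_squares
from scipy.spatial.transform import Rotation as R
def cam(c):
    H=c["pixels"].shape[0]; f=H/2/np.tan(np.radians(c["vfov"])/2)
    T=np.linalg.inv(c["pose"]); return f,c["cx"],c["cy"],T
def proj(c,P):
    f,cx,cy,T=cam(c); p=np.atleast_2d(P)@T[:3,:3].T+T[:3,3]
    return np.c_[cx+f*p[:,0]/-p[:,2], cy-f*p[:,1]/-p[:,2]]
def ray(c,uv):
    f,cx,cy,_=cam(c); d=np.array([(uv[0]-cx)/f,-(uv[1]-cy)/f,-1]); return c["pose"][:3,3],c["pose"][:3,:3]@d
def atz(c,uv,z):
    o,d=ray(c,uv); return o+d*(z-o[2])/d[2]
def tri(cs,uvs):
    A=np.zeros((3,3));b=np.zeros(3)
    for c,uv in zip(cs,uvs):
        o,d=ray(c,uv); d=d/np.linalg.norm(d); M=np.eye(3)-np.outer(d,d); A+=M;b+=M@o
    return np.linalg.solve(A,b)
E
python3 - <<'E'
from h import *
s=vision.capture("scene");t=vision.capture("top")
def sub(c,pts):
    g=cv2.cvtColor(c["pixels"],cv2.COLOR_RGB2GRAY)
    return cv2.cornerSubPix(g,np.float32(pts).reshape(-1,1,2),(4,4),(-1,-1),(3,50,.01)).reshape(-1,2)
# unit frame corners: x,y: front y+ ? order: front right-img-top(327,152), front (275,212), rear (192,140), rear(247,82)
T=sub(t,[(327,152),(275,212),(192,140),(247,82)]); print(T)
for p in T: print(atz(t,p,150).round(1))
S=sub(s,[(207,156),(261,157)]);print(S)
# front dir: -x unit; unit y axis = z cross x
def res(v,P=False):
    x,y,a,h=v; C=np.array([[0,-132],[0,132],[340,132],[340,-132]])
    Rm=np.array([[np.cos(a),-np.sin(a)],[np.sin(a),np.cos(a)]])
    W=np.c_[C@Rm.T+[x,y],np.full(4,h)]
    a1=(proj(t,W)-T); a2=(proj(s,W)[:2]-S)
    if P: print(proj(t,W).round(1),proj(s,W).round(1))
    return np.r_[a1.ravel(),a2.ravel()]
r=least_squares(res,[450,-120,0.7,150],loss="soft_l1"); print(r.x,r.fun.round(1)); res(r.x,True)
big=cv2.resize(np.hstack([s["pixels"][130:290,140:290],t["pixels"][70:230,185:335]]),None,fx=2.6,fy=2.6,interpolation=cv2.INTER_CUBIC)
cv2.imwrite("pics/crop.png",big[:,:,::-1])
E
```

```text
[[327.      152.     ]
 [275.42764 213.43172]
 [189.10605 140.01668]
 [244.60326  79.00865]]
[ 656.  -204.2  150. ]
[470.1 -37.6 150. ]
[707.  223.7 150. ]
[901.   45.5 150. ]
[[204.54681 153.59743]
 [260.5475  155.55728]]
[ 566.8249483  -114.09076071    0.81163437  150.62434089] [  0.2  -2.1  -4.7  -0.2   0.1   0.6   1.2   1.2 -23.7  -0.1   1.9  -0.1]
[[327.2 149.9]
 [270.7 213.2]
 [189.2 140.6]
 [245.8  80.2]] [[180.9 153.5]
 [262.4 155.5]
 [257.5 247. ]
 [159.5 243.6]]
```

View pics/crop.png

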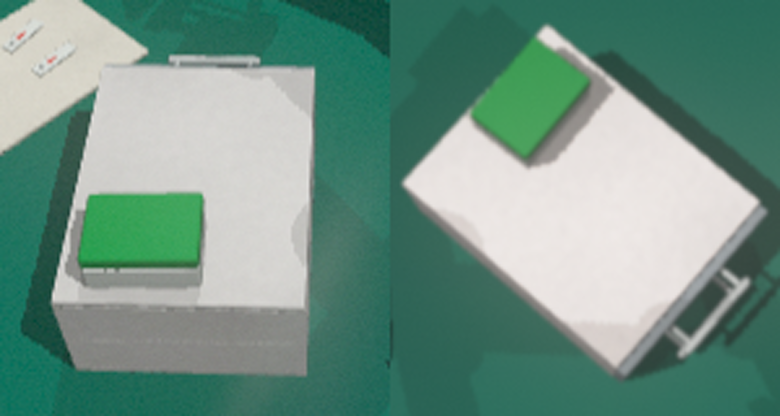

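```bash
python3 - <<'E'
from h import *
s=vision.capture("scene");t=vision.capture("top")
def sub(c,pts,w=3):
    g=cv2.cvtColor(c["pixels"],cv2.COLOR_RGB2GRAY)
    return cv2.cornerSubPix(g,np.float32(pts).reshape(-1,1,2),(w,w),(-1,-1),(3,50,.01)).reshape(-1,2)
T=sub(t,[(326.5,149),(270.8,213.5),(190,140.4),(245.4,80.4)]);S=sub(s,[(179.6,155.4),(260.8,156.2),(258,247.3),(160.4,246.5)])
print(T,S)
for a,b in zip(S,T): print("tri",tri([s,t],[a,b]).round(1))
C=np.array([[0,-132],[0,132],[340,132],[340,-132]])
rot=lambda a:np.array([[np.cos(a),-np.sin(a)],[np.sin(a),np.cos(a)]])
def res(v):
    x,y,a,h=v
    W=np.c_[C@rot(a).T+[x,y],np.full(4,h)]
    return np.r_[(proj(t,W)-T).ravel(),(proj(s,W)-S).ravel()]
r=least_squares(res,[566,-114,0.81,150],loss="soft_l1"); print(r.x,r.fun.round(1))
x,y,a,h=r.x
print("handle tri",[tri([s,t],p).round(1) for p in [((222.5,153),(309.4,192.1)),((205.4,152.7),(320.4,179.6)),((239.6,153.1),(298.5,204.6))]])
print("handle pred",(rot(a)@[-35,0]+[x,y]),np.degrees(a), proj(t,np.r_[rot(a)@[-35,0]+[x,y],112]),proj(s,np.r_[rot(a)@[-35,0]+[x,y],112]))
E
```

```text
[[326.3688  146.5034 ]
 [271.08972 211.19002]
 [189.15927 140.04039]
 [244.66591  79.1331 ]] [[179.4233  154.27818]
 [260.5202  155.60094]
 [257.25818 247.84903]
 [159.18185 245.39943]]
tri [ 671.1 -201.2  156.1]
tri [477.3 -24.7 153.2]
tri [706.9 224.  149.1]
tri [900.4  45.4 150.1]
[ 573.54070101 -114.63322676    0.8262604   151.35738505] [ 0.4  0.8  0.2  0.2 -0.5 -0.1 -0.2 -0.3 -0.5  0.4  0.2  0.2  0.  -0.3
 -0.3  0. ]
handle tri [array([ 537.7, -149.8,  110.9]), array([ 578.5, -188.2,  110.1]), array([ 497.3, -111.9,  112.4])]
handle pred [ 549.82362983 -140.3723125 ] 47.34123352862004 [[306.49578438 188.10419529]] [[221.65575463 156.02306486]]
```

```bash
cat >> h.py <<'E'
A0=0.8263; O0=np.array([573.5,-114.6,0])
RU=R.from_euler("z",A0)
U=lambda p:RU.apply(p)+O0          # unit -> world
iU=lambda p:RU.inv().apply(np.asarray(p)-O0)
def down(yaw,lean=0): # lean: turn about unit +y
    return R.from_rotvec(lean*RU.apply([0,1,0]))*R.from_euler("xyz",[np.pi,0,yaw])
def plan(p,Rt,cur=None):
    o=get_obs(); Rc=R.from_euler("xyz",o["tcp_rot"]); pc=o["tool_pos"]
    if cur: pc,Rc=cur
    print("dp",(Rc.inv().apply(np.asarray(p)-pc)/1000).round(4).tolist(),"rot",(Rc.inv()*Rt).as_rotvec().round(3).tolist())
    return np.asarray(p),Rt
E
python3 - <<'E'
from h import *
a=plan([539,-150.3,190],down(A0-np.pi/2))
E
```

```text
dp [0.4204, -0.1556, 0.0366] rot [-0.0, 0.0, 1.193]
```

```bash
python3 -m pendant '{"dp":[[0.21,-0.078,0.0],[0.42,-0.156,0.0],[0.42,-0.156,0.0],[0.42,-0.156,0.0],[0.42,-0.156,0.0],[0.42,-0.156,0.0],[0.42,-0.156,0.0],[0.42,-0.156,0.0]],"rotation":[[0,0,0.15],[0,0,0.3],[0,0,0.45],[0,0,0.6],[0,0,0.75],[0,0,0.9],[0,0,1.05],[0,0,1.193]]}' 0.022
python3 - <<'E'
from h import *
a=plan([539,-150.3,190],down(A0-np.pi/2))
c=vision.capture("top");s=vision.capture("scene")
im=np.hstack([cv2.resize(x,None,fx=2.6,fy=2.6,interpolation=cv2.INTER_CUBIC) for x in (s["pixels"][110:270,140:290],c["pixels"][100:260,225:375])])
cv2.imwrite("pics/a.png",im[:,:,::-1])
E
```

```text
time: 1.3
tool_pos: [540.5, -146.9, 226.4]
tcp_rot: [-3.141, 0.0, -0.744]
contact_force: [-0.6, -0.1, 0.3]
grip_width: 22.8
finger_force: 0.0
dp [0.0012, 0.0035, 0.0364] rot [-0.001, 0.0, 0.0]
```

View pics/a.png

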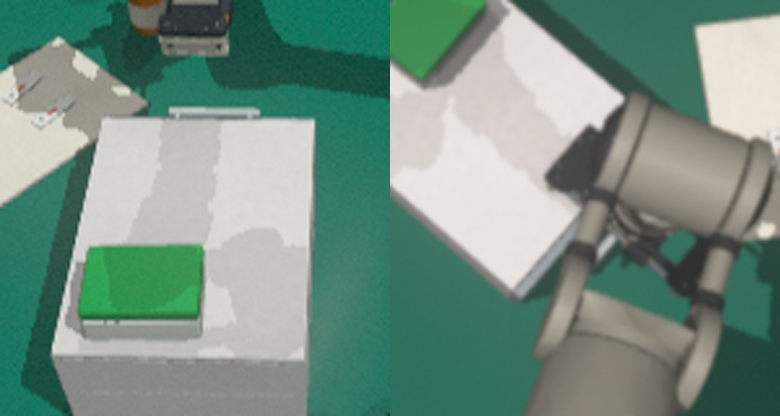

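```bash
python3 -m pendant '{"dp":[[0.001,0.003,0.04],[0.001,0.0035,0.08],[0.001,0.0035,0.1],[0.001,0.0035,0.11],[0.001,0.0035,0.118],[0.001,0.0035,0.125]],"rotation":[[0,0,0],[0,0,0],[0,0,0],[0,0,0],[0,0,0],[0,0,0]]}'
python3 -m pendant '{"dp":[[0,0,0],[0,0,0],[0,0,0]],"rotation":[[0,0,0],[0,0,0],[0,0,0]]}' 0.0
```

```text
time: 2.15
tool_pos: [537.2, -153.9, 102.1]
tcp_rot: [-3.141, -0.001, -0.744]
contact_force: [0.2, -0.5, 0.5]
grip_width: 22.1
finger_force: 0.0
time: 2.52
tool_pos: [537.1, -153.4, 101.9]
tcp_rot: [-3.141, -0.0, -0.744]
contact_force: [1.2, 1.0, -2.1]
grip_width: 10.0
finger_force: 30.0
```

```bash
python3 -m pendant '{"dp":[[0,0.02,0],[0,0.045,0],[0,0.07,0],[0,0.095,0],[0,0.12,0],[0,0.14,0],[0,0.155,0],[0,0.16,0]],"rotation":[[0,0,0],[0,0,0],[0,0,0],[0,0,0],[0,0,0],[0,0,0],[0,0,0],[0,0,0]]}'
python3 -m pendant '{"dp":[[0,0.005,0],[0,0.008,0],[0,0.010,0],[0,0.010,0]],"rotation":[[0,0,0],[0,0,0],[0,0,0],[0,0,0]]}'
```

```text
time: 3.52
tool_pos: [427.9, -271.8, 101.9]
tcp_rot: [3.141, 0.0, -0.745]
contact_force: [0.5, 1.7, 0.8]
grip_width: 10.1
finger_force: 30.0
time: 4.03
tool_pos: [424.6, -275.3, 101.9]
tcp_rot: [-3.135, -0.001, -0.744]
contact_force: [13.6, 16.4, -0.3]
grip_width: 10.0
finger_force: 30.0
```

```bash
python3 -m pendant '{"dp":[[0,-0.003,0],[0,-0.003,0],[0,-0.003,0],[0,-0.003,-0.02],[0,-0.003,-0.06],[0,-0.003,-0.11],[0,-0.003,-0.15],[0,-0.003,-0.15]],"rotation":[[0,0,0],[0,0,0],[0,0,0],[0,0,0],[0,0,0],[0,0,0],[0,0,0],[0,0,0]]}' 0.022
python3 - <<'E'
from h import *
plan([228,-473,250],down(A0))
E
```

```text
time: 5.03
tool_pos: [424.7, -277.8, 255.0]
tcp_rot: [3.141, -0.007, -0.745]
contact_force: [-0.1, 1.1, 0.2]
grip_width: 21.8
finger_force: 0.0
dp [-0.0124, 0.2769, 0.005] rot [0.006, -0.005, -1.571]
```

```bash
python3 -m pendant '{"dp":[[0,0.04,0],[0,0.09,0],[0,0.14,0],[0,0.19,0],[0,0.24,0],[-0.012,0.277,0.005],[-0.012,0.277,0.005],[-0.012,0.277,0.005]],"rotation":[[0,0,-0.18],[0,0,-0.36],[0,0,-0.54],[0,0,-0.72],[0,0,-0.9],[0,0,-1.08],[0,0,-1.26],[0,0,-1.44]]}' 0.044
python3 - <<'E'
from h import *
c=vision.capture("top");s=vision.capture("scene")
im=np.hstack([cv2.resize(x,None,fx=4,fy=4,interpolation=cv2.INTER_CUBIC) for x in (s["pixels"][80:200,160:260],c["pixels"][140:260,270:370])])
cv2.imwrite("pics/b.png",im[:,:,::-1])
for x in(-170,0): 
  for y in (-132,132): print(x,y,"top",proj(c,U([x,y,140])).round(1),"scene",proj(s,U([x,y,140])).round(1))
E
```

```text
time: 6.02
tool_pos: [226.1, -471.9, 245.1]
tcp_rot: [-3.139, -0.001, 0.7]
contact_force: [-0.3, -0.2, 0.7]
grip_width: 44.0
finger_force: 0.0
-170 -132 top [[368.5 183.4]] scene [[187.1 122.4]]
-170 132 top [[313.7 248.5]] scene [[262.1 123.2]]
0 -132 top [[326.2 148.1]] scene [[179.5 157.2]]
0 132 top [[271.2 211.7]] scene [[260.8 158.3]]
```

View pics/b.png

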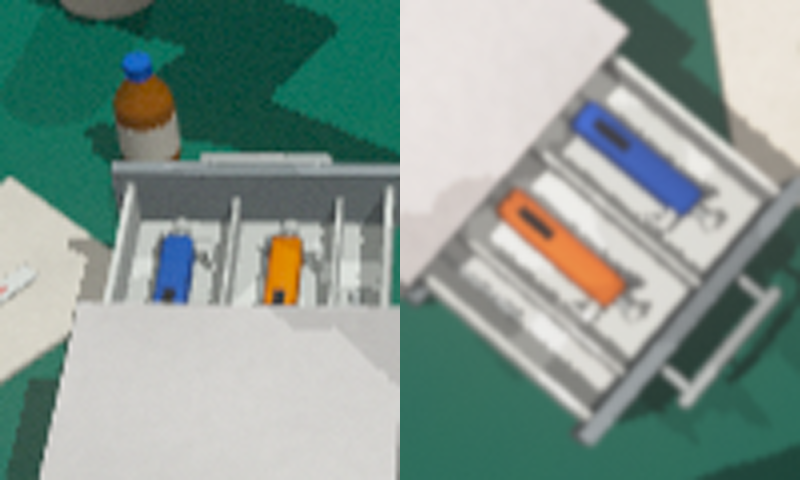

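```bash
python3 - <<'E'
from h import *
c=vision.capture("top");s=vision.capture("scene")
def blob(cc,x0,x1,y0,y1):
    h=cv2.cvtColor(cc["pixels"],cv2.COLOR_RGB2HSV); m=cv2.inRange(h,(108,110,50),(130,255,255)); k=np.zeros_like(m);k[y0:y1,x0:x1]=m[y0:y1,x0:x1]; return k
m=blob(c,300,370,150,210); uv=np.argwhere(m)[:,::-1].astype(np.float32); r=cv2.minAreaRect(uv); print(len(uv),r)
B=cv2.boxPoints(r)
for z in (106,): print(z,np.array([iU(atz(c,p,z)) for p in B]).round(1))
mean=iU(atz(c,uv.mean(0),104)); print("mean",mean.round(1))
ms=blob(s,180,230,120,160); us=np.argwhere(ms)[:,::-1]; print(len(us),us.min(0),us.max(0))
for v in range(us[:,1].min(),us[:,1].max()+1): print(v,us[us[:,1]==v,0].min(),us[us[:,1]==v,0].max(),end="; ")
# predicted handle front edge for hypotheses, triangulated
print("tri front end",iU(tri([s,c],[(204.5,139.2),(343.5,190.5)])).round(1))
print("button",iU(atz(c,(270+312/4,140+215/4),93)).round(1))
print("stop edge check", [iU(atz(c,p,140)).round(1) for p in [(270+375/4,140+190/4),(270+182/4,140+432/4)]])
E
```

```text
251 ((328.71307373046875, 179.34425354003906), (35.85032653808594, 7.8102498054504395), 39.80556869506836)
106 [[ -13.6  -56.1  106. ]
 [ -13.2  -81.6  106. ]
 [-126.7  -81.9  106. ]
 [-126.9  -56.7  106. ]]
mean [-72.4 -69.5 104. ]
124 [198 139] [208 155]
139 202 206; 140 201 207; 141 201 207; 142 200 207; 143 200 207; 144 200 208; 145 200 207; 146 200 207; 147 200 207; 148 199 207; 149 199 207; 150 199 207; 151 199 207; 152 199 206; 153 199 206; 154 198 206; 155 205 205; tri front end [-129.1  -72.    99.4]
button [-147.2  -76.6   93. ]
stop edge check [array([-167. , -112.3,  140. ]), array([-173.2,  127.3,  140. ])]
```

```bash
python3 - <<'E'
from h import *
print(U([-55,-69,84]))
plan(U([-55,-69,180]),down(A0))
E
```

```text
[ 586.97653927 -201.80311284   84.        ]
dp [0.4493, 0.0218, 0.066] rot [-0.001, -0.001, -0.135]
```

```bash
python3 -m pendant '{"dp":[[0.06,0.003,0],[0.12,0.006,0],[0.18,0.009,0],[0.24,0.012,0.01],[0.30,0.015,0.03],[0.36,0.018,0.05],[0.42,0.021,0.066],[0.449,0.022,0.066]],"rotation":[[0,0,-0.135],[0,0,-0.135],[0,0,-0.135],[0,0,-0.135],[0,0,-0.135],[0,0,-0.135],[0,0,-0.135],[0,0,-0.135]]}' 0.036
python3 -m pendant '{"dp":[[0,0,0],[0,0,0]],"rotation":[[0,0,0],[0,0,0]]}' 0.036
python3 - <<'E'
from h import *
plan(U([-55,-69,84]),down(A0))
c=vision.capture("top");s=vision.capture("scene")
im=np.hstack([cv2.resize(x,None,fx=4,fy=4,interpolation=cv2.INTER_CUBIC) for x in (s["pixels"][80:200,160:260],c["pixels"][140:260,270:370])])
cv2.imwrite("pics/c.png",im[:,:,::-1])
E
```

```text
time: 7.22
tool_pos: [587.2, -198.1, 178.4]
tcp_rot: [-3.138, 0.001, 0.83]
contact_force: [-0.1, -0.6, -0.4]
grip_width: 35.9
finger_force: 0.0
time: 7.48
tool_pos: [585.5, -201.4, 180.4]
tcp_rot: [-3.141, 0.001, 0.829]
contact_force: [0.5, -0.3, 0.1]
grip_width: 36.1
finger_force: 0.0
dp [0.0008, 0.0014, 0.0964] rot [-0.0, 0.001, 0.003]
```

View pics/c.png

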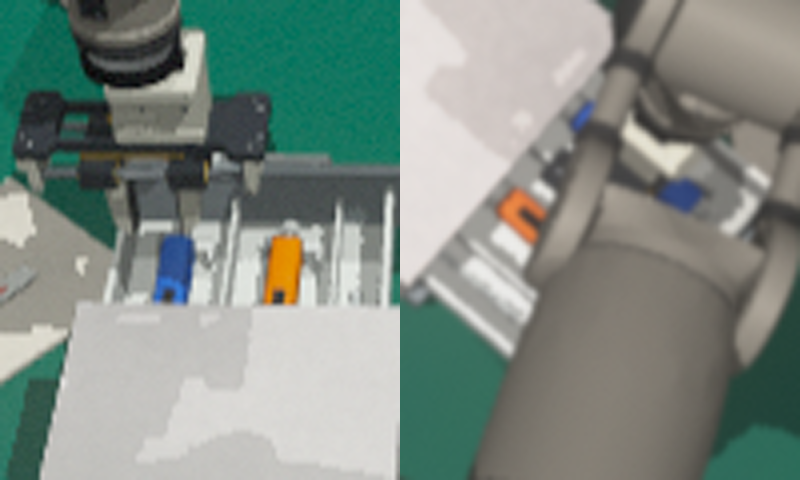

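```bash
python3 - <<'E'
from h import *
s=vision.capture("scene"); o=get_obs(); print(o["tool_pos"],iU(o["tool_pos"]))
for dy in(-18,18): 
    p=proj(s,o["tool_pos"]+RU.apply([0,dy,0]))[0]; print((p-[160,80])*4)
E
```

```text
[ 585.33325596 -202.06213749  181.04755288] [-56.30398551 -67.96699682 181.04755288]
[136.80812057 224.36104521]
[180.81348623 224.87448686]
```

```bash
python3 -m pendant '{"dp":[[0.001,0.001,0.02],[0.001,0.001,0.045],[0.001,0.001,0.065],[0.001,0.001,0.08],[0.001,0.001,0.09],[0.001,0.001,0.096],[0.001,0.001,0.096]],"rotation":[[0,0,0],[0,0,0],[0,0,0],[0,0,0],[0,0,0],[0,0,0],[0,0,0]]}'
```

```text
time: 8.5
tool_pos: [587.5, -201.1, 84.7]
tcp_rot: [-3.142, 0.0, 0.831]
contact_force: [0.3, 0.1, 0.3]
grip_width: 35.7
finger_force: 0.0
```

```bash
python3 -m pendant '{"dp":[[0,0,0],[0,0,0],[0,0,0],[0,0,0]],"rotation":[[0,0,0],[0,0,0],[0,0,0],[0,0,0]]}' 0.0
python3 - <<'E'
from h import *
o=get_obs(); p=iU(o["tool_pos"]); print(p)
th=np.radians(16.5)
# pipette tip axis (88,-69,93), pivot; TCP relative
def rotd(th,dz=3,pv=np.array([88.,0,91])):
    q=p-[0,p[1],0]; v=q-pv; Ry=R.from_rotvec([0,th,0]); w=pv+Ry.apply(v)+[0,0,dz]; w[1]=p[1]; return w
for d in (1,5,9,13,16.5):
    t=np.radians(d); plan(U(rotd(t,min(3,d))),down(A0,t),(U(p),down(A0)))
w=rotd(th)
for dx,dz in((-30,7),(-60,14),(-100,25),(-120,40)):
    print(dx,dz); plan(U(w+[dx,0,dz]),down(A0,th),(U(w),down(A0,th)))
E
```

```text
time: 9.0
tool_pos: [587.9, -201.2, 85.3]
tcp_rot: [3.14, -0.0, 0.831]
contact_force: [0.3, -0.3, 3.0]
grip_width: 27.9
finger_force: 30.0
[-53.92175088 -69.24740722  85.34965876]
dp [-0.0001, 0.0, -0.0035] rot [0.0, -0.017, -0.0]
dp [0.0, 0.0, -0.0154] rot [0.0, -0.087, -0.0]
dp [0.0009, 0.0, -0.0253] rot [0.0, -0.157, -0.0]
dp [0.0024, -0.0, -0.0351] rot [0.0, -0.227, -0.0]
dp [0.0042, 0.0, -0.0435] rot [0.0, -0.288, -0.0]
-30 7
dp [-0.0308, -0.0, 0.0018] rot [0.0, 0.0, 0.0]
-60 14
dp [-0.0615, 0.0, 0.0036] rot [0.0, 0.0, 0.0]
-100 25
dp [-0.103, -0.0, 0.0044] rot [0.0, 0.0, 0.0]
-120 40
dp [-0.1264, 0.0, -0.0043] rot [0.0, 0.0, 0.0]
```

```bash
python3 -m pendant '{"dp":[[0,0,-0.0035],[0,0,-0.0065],[0,0,-0.0095],[0,0,-0.0125],[0,0,-0.0154],[0.0005,0,-0.02],[0.001,0,-0.0253],[0.001,0,-0.0253]],"rotation":[[0,-0.017,0],[0,-0.035,0],[0,-0.052,0],[0,-0.07,0],[0,-0.087,0],[0,-0.122,0],[0,-0.157,0],[0,-0.157,0]]}'
python3 - <<'E'
from h import *
o=get_obs();print(iU(o["tool_pos"]),o["contact_force"],o["moment"])
s=vision.capture("scene");cc=vision.capture("top")
im=np.hstack([cv2.resize(x,None,fx=4,fy=4,interpolation=cv2.INTER_CUBIC) for x in (s["pixels"][80:200,160:260],cc["pixels"][140:260,270:370])])
cv2.imwrite("pics/d.png",im[:,:,::-1])
E
```

```text
time: 10.0
tool_pos: [588.9, -199.7, 110.4]
tcp_rot: [3.141, 0.157, 0.832]
contact_force: [-0.6, 0.6, -1.4]
grip_width: 27.8
finger_force: 30.0
[-52.13721743 -68.94656689 110.42957896] [-0.5508985   0.64034369 -1.41179318] [ 0.04949281 -0.11879294  0.04712719]
```

View pics/d.png

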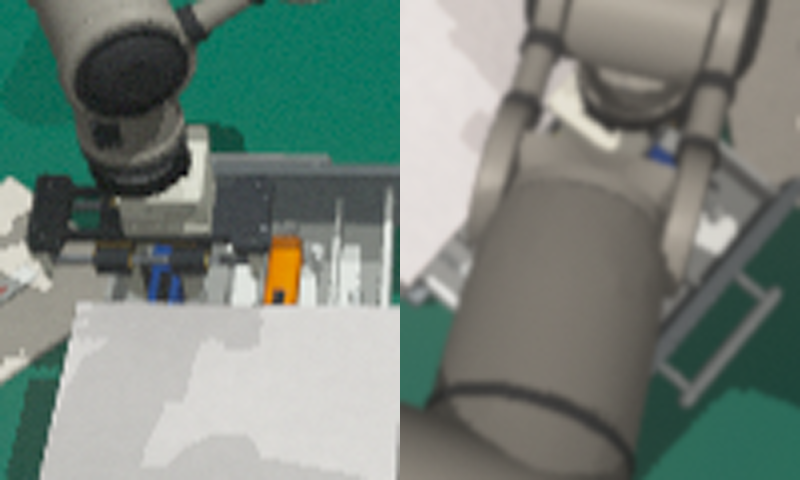

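```bash
python3 - <<'E'
from h import *
# commanded chain in frame of the grasp pose (tool): reproduce with unit coordinates
p=np.array([-53.92,-69.2,85.35])
def rotd(d,dz=3,pv=np.array([88.,0,91])):
    q=p*[1,0,1]; w=pv+R.from_rotvec([0,np.radians(d),0]).apply(q-pv)+[0,0,dz]; w[1]=p[1]; return w
c=(U(rotd(9)),down(A0,np.radians(9)))
for d in (11,13,15,16.5): plan(U(rotd(d)),down(A0,np.radians(d)),c)
E
```

```text
dp [-0.0001, 0.0, -0.005] rot [0.0, -0.035, -0.0]
dp [-0.0, -0.0, -0.0099] rot [0.0, -0.07, -0.0]
dp [0.0002, -0.0, -0.0149] rot [0.0, -0.105, -0.0]
dp [0.0005, 0.0, -0.0186] rot [0.0, -0.131, -0.0]
```

```bash
python3 -m pendant '{"dp":[[0,0,-0.005],[0,0,-0.01],[0,0,-0.015],[0.0005,0,-0.0186],[0.0005,0,-0.0186]],"rotation":[[0,-0.035,0],[0,-0.07,0],[0,-0.105,0],[0,-0.131,0],[0,-0.131,0]]}'
python3 -m pendant '{"dp":[[-0.008,0,0.0005],[-0.018,0,0.001],[-0.03,0,0.0018],[-0.042,0,0.0025],[-0.054,0,0.003],[-0.06,0,0.0035],[-0.06,0,0.0035]],"rotation":[[0,0,0],[0,0,0],[0,0,0],[0,0,0],[0,0,0],[0,0,0],[0,0,0]]}'
```

```text
time: 10.72
tool_pos: [590.9, -197.2, 128.4]
tcp_rot: [3.141, 0.288, 0.832]
contact_force: [0.1, 0.8, -1.0]
grip_width: 27.7
finger_force: 30.0
time: 11.6
tool_pos: [550.7, -241.4, 142.2]
tcp_rot: [3.141, 0.288, 0.83]
contact_force: [0.2, 0.1, -0.9]
grip_width: 27.9
finger_force: 30.0
```

```bash
python3 -m pendant '{"dp":[[-0.01,0,0.0],[-0.025,0,0.0],[-0.04,0,0.0],[-0.052,0,0.0],[-0.06,0,0.0],[-0.06,0,0.0]],"rotation":[[0,0,0],[0,0,0],[0,0,0],[0,0,0],[0,0,0],[0,0,0]]}'
python3 -m pendant '{"dp":[[-0.006,0,-0.02],[-0.012,0,-0.04],[-0.018,0,-0.06],[-0.024,0,-0.08],[-0.03,0,-0.1],[-0.033,0,-0.11],[-0.033,0,-0.11]],"rotation":[[0,0,0],[0,0,0],[0,0,0],[0,0,0],[0,0,0],[0,0,0],[0,0,0]]}'
python3 - <<'E'
from h import *
print(iU(get_obs()["tool_pos"]))
s=vision.capture("scene");cc=vision.capture("top")
im=np.hstack([cv2.resize(x,None,fx=3,fy=3,interpolation=cv2.INTER_CUBIC) for x in (s["pixels"][40:220,150:280],cc["pixels"][110:290,260:390])])
cv2.imwrite("pics/e.png",im[:,:,::-1])
E
```

```text
time: 12.35
tool_pos: [511.9, -284.0, 159.4]
tcp_rot: [3.141, 0.288, 0.83]
contact_force: [0.8, 0.9, -1.4]
grip_width: 27.7
finger_force: 30.0
time: 13.22
tool_pos: [512.2, -283.6, 274.2]
tcp_rot: [3.141, 0.288, 0.831]
contact_force: [-0.5, -0.3, -2.3]
grip_width: 27.7
finger_force: 30.0
[-165.80972792  -69.46966379  274.15364249]
```

View pics/e.png

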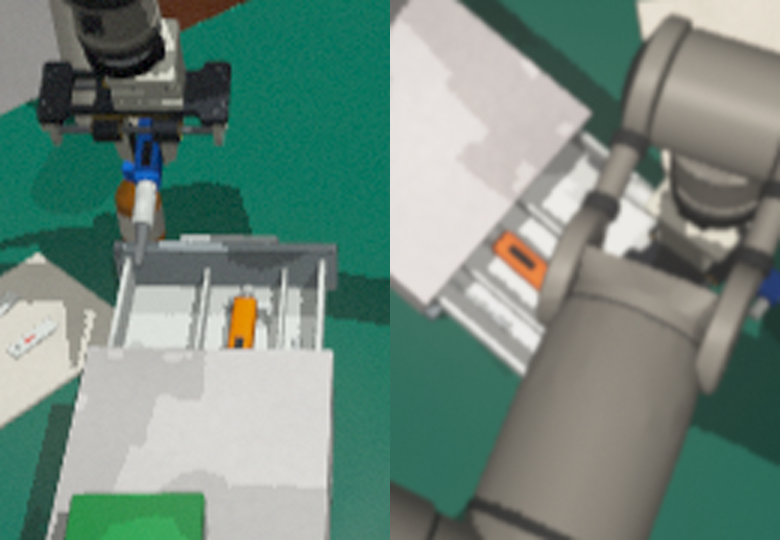

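```bash
python3 -m pendant '{"dp":[[0,0,0],[0,0,0],[0,0,0],[0,0,0],[0,0,0],[0,0,0],[0,0,0],[0,0,0]],"rotation":[[0,0.06,0],[0,0.12,0],[0,0.18,0],[0,0.24,0],[0,0.288,0],[0,0.288,0],[0,0.288,0],[0,0.288,0]]}'
python3 - <<'E'
from h import *
o=get_obs(); p=iU(o["tool_pos"]);print(p,o["tcp_rot"])
s=vision.capture("scene")
# handle origin relative to TCP at grasp: x -1, z -5
for x,z in((-97,8),(45,8),(143,8)):
    print(x,(proj(s,U(p+[x-1,0,z]))-[150,40]).round(1)*4)
im=cv2.resize(s["pixels"][40:190,150:280],None,fx=4,fy=4,interpolation=cv2.INTER_CUBIC)
cv2.imwrite("pics/f.png",im[:,:,::-1])
E
```

```text
time: 14.32
tool_pos: [512.1, -283.4, 273.6]
tcp_rot: [-3.141, 0.001, 0.831]
contact_force: [-0.4, -0.0, -0.9]
grip_width: 27.7
finger_force: 30.0
[-165.72487035  -69.18986221  273.60025296] [-3.14121275e+00  5.87008409e-04  8.31435327e-01]
-97 [[213.2 128.8]]
45 [[191.6 233.6]]
143 [[175.2 315.2]]
```

View pics/f.png

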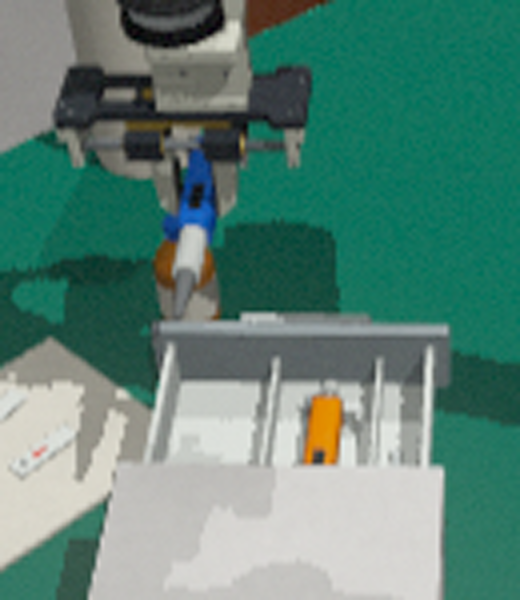

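The picture shows the pipette level: its tip is at crop (178,314) and I predicted (175,315). The drawer is still out and the orange pipette is lying in it.

```bash
python3 -c "
from plant import workorder
print(workorder.close_job())"
```

```text
the job is handed in; nothing more can be done
None
```

I've handed in the job, with no verdict shown: at hand-in the blue pipette was held still and level about 27 cm above the bench, the drawer was out to its stop and the orange pipette lay in it; I didn't check the spatula separately.

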